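Fit the final filter in the fume extractor

ROBOT

A 6-joint arm with a two-finger parallel gripper is mounted at the origin on a cart in front of the work surface, level with it; the furniture and walls round the work are solid. World frame = base frame: x ahead of the robot, y to its left, z up, the work surface at z = 0. Lengths are in m, angles in degrees, forces in N, time in s.
With the tool pointing down it reaches from about 0.375 to 0.9 m from the base axis. Payload 3.1 kg.
Tool frame: the origin (TCP) lies on the centre line of the jaws, within the pads' length; the fingertips stand 8 mm ahead of it and the grasp point (between the pads) lies 11 mm behind it; z points along the fingers, y is the line along which they close (so a half turn about z gives the same grasp; the last joint's range is limited). The gripper opens to 87 mm and grips with 3 to 60 N. Pads are 19 mm wide; open, the fingers measure 117 mm over their backs; the gripper's body (75 mm by 190 mm) begins 51 mm behind the grasp point.
Start: joints at [-80.128, 30.224, 82.088, -0, 67.689, -10.227], TCP at [0.215, -0.587, 0.231] pointing down, gripper open.
Joint ranges: [-176.69, 176.69], [-43.24, 126.21], [12.49, 139.97], [-82, 262], [0, 151.66], [-163.58, 163.58]. Speed limits (degrees/s): [159.86, 159.86, 180, 180, 180, 180].

INTERFACE

Orientations are given as a 3x3 rotation matrix whose columns are the frame's x, y, z axes.
In Python, from rig import * gives the robot as it stands.
- The arm moves only by the tool step_arm, never from a script. Its argument "targets" is a list of rows, each a list of 5 numbers: the opening, from -1 (shut) to 1 (fully open), then the shift along the world's x, y, z normalised to -1 to 1, where 1 is 0.25 m, then the turn about the world's z normalised to -1 to 1, where 1 is 180 degrees. In form: [[fingers, x, y, z, turn], ...]. A call has 1 to 20 rows; each row is the pose to reach, as a shift and turn from the pose commanded when the call began, turning the shorter way round; what a row does not reach only later rows make up. A row lasts 1/10 s, in which the tool goes at most 50 mm and 8.59 degrees, less where a joint would pass 70% of its speed; a pose out of reach is approached as far as the arm can. A call with a number of a shift or a turn outside -1 to 1 is refused whole. A call with a gripper value outside its range is refused whole. The fingers move at their own pace and stop on an object; the grip force is fixed at half the most. Time passes only in rows, so rows that repeat a pose let the fingers close. It gives the time, the measured TCP pose, the force, the opening and the grip force at its end, in the units of the state.
- read_state(): the state, without advancing time (a new reading comes with each control period).
- capture(name): name is "scene" or "top"; returns a dict with "color" (400x640x3 uint8, red, green, blue), "mtx" (3x3 intrinsics, pixels), "pose" (4x4, takes a point from camera to world coordinates). Camera axes: x right, y down, z forward; pixel columns grow to the right and rows downward; lengths in m; the calibration is good to about 2 mm. A picture is of the moment at which its call begins. There is no depth.
- hand_in(): hands the job in; it is judged then, once.
The state is a dict: "time_s": time; "joint_positions": joint angles; "qvel": joint speeds; "tau": joint torques, N m; "position": TCP position; "tcp_rot": TCP orientation; "force": force on the tool from outside, world axes, zero at the start; "moment": the same for the moment, N m; "opening": opening from 0.0 (shut) to 1.0 (fully open); "grasp_force": force on a finger pad.
Only numpy, scipy, OpenCV 4.12 (cv2) and the standard library are available. Lean on these libraries where they do the work, as an engineer would, in place of code of your own. Each camera call takes 0.05 s, during which the arm holds its last target. There are 200 camera calls.

TASK

The small fume extractor on its stand is missing the top one of its three round filters. Take the new blue filter out of its carton, slide it fully home into the empty top slot with its pull tab pointing out at the front, leaving the two filters below it in place, and then swing the wire retaining bar shut across the front of the filters by its red knob.

Things in the scene. Friction and masses are not known exactly. Their poses are not given: they have to be found in the camera images.
- new_filter: New filter, loose, about 60 g, balancing 17 mm from the centre towards the tab: rigid disc, 90 mm across, 6 mm thick, blue frame, pale media. Origin: centre of its underside. On top, a blue grip rib, 40 mm long (x), 12 mm wide, its top 20 mm above the origin. On its -x side a flat blue pull tab level with the disc, 22 mm wide (y), 6 mm thick, ending 86 mm from the centre.
- new_filter_rib (a point): in the grip rib of the new filter, over the disc's centre, 13 mm above its underside; axes as the filter
- new_filter_tab (a point): in the pull tab of the new filter: 70 mm from the disc's centre towards the filter's -x, 3 mm above its underside (half thickness); axes as the filter
- carton: Open carton, fixed, 160 x 118 mm, with a fitted grey insert 16 mm high. The filter lies 6 mm above the bench in a recess with only 3 mm of room round disc and tab, its top 4 mm below the insert's: just the rib can be gripped there. Origin: on the bench under the disc's centre; tab towards -x. Bench at x 0.41 to 0.55, y -0.19 to -0.08 is kept clear for laying the filter down
- filter_head: White filter housing, fixed to a post at varying height: 100 (x) x 111 x 91 mm, with a 12 mm high black fan on top, set back. The open front faces its -x, 48 mm from the origin (middle of the underside). Each side has 3 grooves at 26 mm pitch, 11 mm high, for the 6 mm discs; 95 mm between the groove walls, 55 mm open between the grey ledges, where rib and tabs pass
- slot_top (a point): home of the new filter's origin: on the floor of the empty top groove, 60 mm above the housing's underside, the disc against the back wall; axes as the housing. The filter slides in towards +x, and its tab stays out at the front
- slot_middle (a point): home of the black filter's origin, 26 mm below slot_top; axes as the housing
- slot_bottom (a point): home of the grey filter's origin, 52 mm below slot_top; axes as the housing
- carbon_filter: black filter of the same shape and size, loose, home in the middle slot; its tab stands out right below the place of the new one's tab
- coarse_filter: grey filter of the same shape and size, loose, home in the bottom slot
- bar (a joint): angle of the wire retaining bar about its upright hinge at the housing's front left (+y) edge: 0 shut, its upright wire then in front of the discs, beside the tabs; grows to 2.2 as it swings out to the front and left. Stays where it is left; about 1.3 N at the knob moves it. It can shut only if the discs are home
- bar_knob (a point): in the red knob on top of the bar's upright wire, an upright cylinder 14 mm across, from 13 mm below this point to 9 mm above it; 40 mm from the hinge axis. The housing's top is 11 mm below this point
- bar_hinge (a point): on the bar's upright hinge axis, 8 mm above the housing's top; axes as the housing. At bar angle q the knob's axis lies from here -40 sin q mm along x and -40 cos q mm along y

How it is judged (in metres and radians):
On the way, in this order (a step that is already met when the one before it is completed fails the run):
1. the new filter has been slid into the top slot, home or within 12 mm of it (x of new_filter in the frame of slot_top above -0.012 m and z of new_filter in the frame of slot_top between -0.003 and 0.006 m and horizontal distance between new_filter and slot_top below 0.0125 m), for 0.2 s.
2. the bar is swung shut (value of joint bar below 0.1 rad), for 0.2 s.
At the end, for the whole second after the job is handed in: The new filter lies flat on the floor of the top slot, within 6 mm of its home point (at most 5 mm short of the back), tab out at the front (within about 17 degrees of straight), at rest; the bar is shut (within 0.1 rad); the other two filters are in their slots within 8 mm of home (x of new_filter in the frame of slot_top above -0.005 m and horizontal distance between new_filter and slot_top below 0.006 m and z of new_filter in the frame of slot_top between -0.003 and 0.004 m and angle between the z axis of new_filter and the z axis of filter_head, either way round below 0.06 rad and angle between the x axis of new_filter and the x axis of filter_head, either way round below 0.3 rad and x of new_filter_tab in the frame of slot_top below -0.05 m and value of joint bar below 0.1 rad and distance between carbon_filter and slot_middle below 0.008 m and distance between coarse_filter and slot_bottom below 0.008 m and linear speed of new_filter below 0.02 m/s); the robot touches nothing.
It fails at once if a fitted filter is pulled or knocked more than 15 mm (distance of any of carbon_filter, coarse_filter from where it was at the start of the episode above 0.015 m).
It also fails if it takes over 67 s, if anything falls off the work surface, if the arm or the gripper's body presses on something with over 40 N, if the wrist force passes 120 N, or if a joint passes its speed limit or range.

## Working session

There is one attempt and no reset: what is moved stays moved. The work goes in short steps, Python scripts to look and compute and a tool call to move; the robot and the scene stay as the last step left them, time stands still between calls to the robot, and variables do not carry over. Pictures are saved under pics/ and viewed, at most 10 in all, crops included, and the job is handed in when it is done.

Besides the shell and the picture viewer there is one more tool, called as name([rows], argument=value, ...), one row to a line, values as JSON. step_arm: Moves the arm, as the interface text tells. Scaled input: -1 to 1 covers 0.25 m each way for a shift and 180 degrees each way for a turn. Its arguments: {"type":"object","properties":{"targets":{"type":"array","items":{"type":"array","items":{"type":"number"}}}},"required":["targets"]}

```bash
mkdir -p pics; ls; python3 - <<'E'
from rig import *
import cv2
for n in ("scene","top"):
    c=capture(n); cv2.imwrite(f"pics/{n}0.png",c["color"][:,:,::-1]); print(n,c["mtx"].round(1).tolist(),c["pose"].round(4).tolist())
s=read_state();print(s["time_s"],s["position"],s["tcp_rot"],s["opening"])
E
```

```text
pics
scene [[474.1, 0.0, 316.1], [0.0, 474.1, 194.5], [0.0, 0.0, 1.0]] [[0.5937, -0.4369, 0.6757, -0.3025], [-0.8046, -0.3316, 0.4926, -0.6509], [0.0088, -0.8362, -0.5484, 0.8091], [0.0, 0.0, 0.0, 1.0]]
top [[496.3, 0.0, 316.4], [0.0, 496.3, 195.4], [0.0, 0.0, 1.0]] [[-0.0514, -0.9763, 0.2101, 0.2242], [-0.9987, 0.0503, -0.0105, -0.0559], [-0.0003, -0.2104, -0.9776, 1.5772], [0.0, 0.0, 0.0, 1.0]]
0.1 [ 0.21469288 -0.58627902  0.22967124] [[ 9.39093168e-01  3.43662471e-01 -3.56324146e-04]
 [ 3.43662501e-01 -9.39091258e-01  1.92206433e-03]
 [ 3.25920487e-04 -1.92745273e-03 -9.99998089e-01]] 0.9981244889329847
```

View pics/scene0.png

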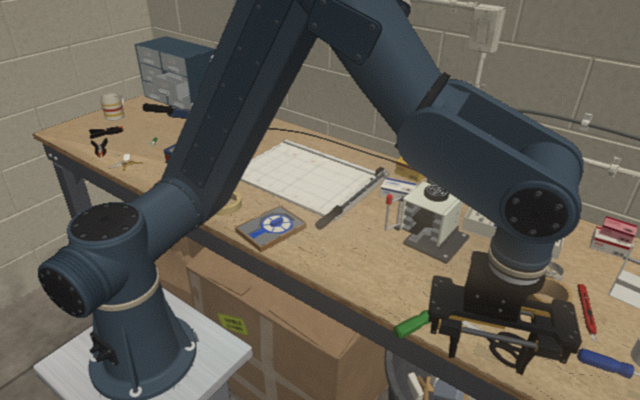

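View pics/top0.png

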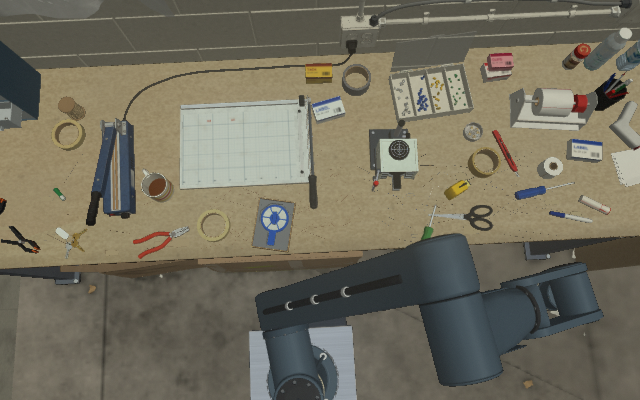

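The scene view shows the carton near (270,228), the housing near (432,215) and the red knob near (389,199). In the top view they are near (273,222), (398,155) and (375,183). I'll enlarge these areas.

```bash
python3 - <<'E'
import cv2,numpy as np
s=cv2.imread("pics/scene0.png");t=cv2.imread("pics/top0.png")
def cr(i,x,y,w,h,k):
    o=cv2.resize(i[y:y+h,x:x+w],None,fx=k,fy=k,interpolation=cv2.INTER_CUBIC)
    for a in range(0,w,10):
        cv2.line(o,(a*k,0),(a*k,4 if (x+a)%50 else 14),(0,0,255),1)
    for a in range(0,h,10):
        cv2.line(o,(0,a*k),(4 if (y+a)%50 else 14,a*k),(0,0,255),1)
    return o
m=np.vstack([np.hstack([cr(s,230,200,80,60,5),cr(s,380,180,80,60,5)]),np.hstack([cr(t,240,190,80,60,5),cr(t,360,130,80,60,5)])])
cv2.imwrite("pics/m0.png",m)
E
```

```text
(no output)
```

View pics/m0.png

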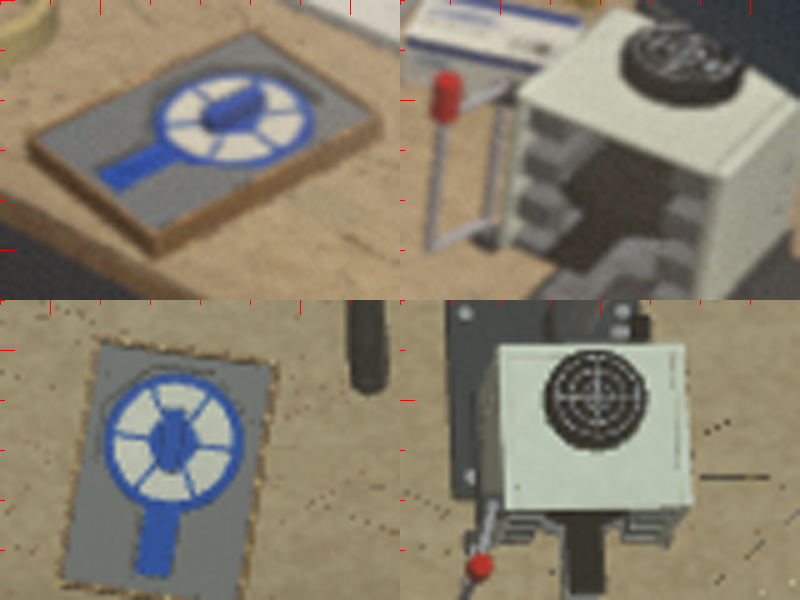

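```bash
cat > fit.py <<'E'
import numpy as np
from scipy.optimize import least_squares
CAM={"scene":(np.array([[474.1,0,316.1],[0,474.1,194.5],[0,0,1]]),np.array([[0.5937,-0.4369,0.6757,-0.3025],[-0.8046,-0.3316,0.4926,-0.6509],[0.0088,-0.8362,-0.5484,0.8091]])),
"top":(np.array([[496.3,0,316.4],[0,496.3,195.4],[0,0,1]]),np.array([[-0.0514,-0.9763,0.2101,0.2242],[-0.9987,0.0503,-0.0105,-0.0559],[-0.0003,-0.2104,-0.9776,1.5772]]))}
def proj(cam,P):
    K,T=CAM[cam]; q=(np.atleast_2d(P)-T[:,3])@T[:,:3]@K.T
    return q[:,:2]/q[:,2:]
def pose(p,L): # p=x,y,z,yaw(rad)
    c,s=np.cos(p[3]),np.sin(p[3]); L=np.atleast_2d(L)
    return L@np.array([[c,s,0],[-s,c,0],[0,0,1]])+p[:3]
def fit(obs,p0,fixz=None):
    def f(v):
        p=v if fixz is None else np.r_[v[:2],fixz,v[2]]
        return np.concatenate([(proj(c,pose(p,L))[0]-uv) for c,L,uv in obs])
    v0=p0 if fixz is None else np.r_[p0[:2],p0[3]]
    r=least_squares(f,v0,loss="soft_l1"); v=r.x
    p=v if fixz is None else np.r_[v[:2],fixz,v[2]]
    return p,f(v).reshape(-1,2)
E
python3 - <<'E'
from fit import *
S=lambda a,b:np.array([230+a/5,200+b/5])-.4
T=lambda a,b:np.array([240+a/5,190+(b-300)/5])-.4
H=lambda a,b:np.array([380+(a-400)/5,180+b/5])-.4
U=lambda a,b:np.array([360+(a-400)/5,130+(b-300)/5])-.4
p,r=fit([("scene",[0,0,.006],S(236,119)),("scene",[-.086,0,.006],S(109,184)),("top",[0,0,.006],T(174,443)),("top",[-.086,0,.006],T(154,576))],[.5,0,.006,0],.006)
print("filter",p[:3].round(4),np.degrees(p[3]).round(1));print(r.round(1).tolist())
f,b,w,h=-.048,.052,.0555,.091
p,r=fit([("scene",[f,w,h],H(519,95)),("scene",[f,-w,h],H(724,178)),("scene",[b,w,h],H(617,10)),("top",[b,w,h],U(498,345)),("top",[b,-w,h],U(684,345)),("top",[f,-w,h],U(692,506)),("top",[f,w,h],U(502,510))],[.7,-.3,.1,0])
print("head",p[:3].round(4),np.degrees(p[3]).round(1));print(r.round(1).tolist())
k,r=fit([("scene",[0,0,-.002],H(446,97)),("top",[0,0,.004],U(480,566))],[.6,-.25,.2,0]);print("knob",k[:3].round(4),r.round(1).tolist())
d=pose([0,0,0,-p[3]],k[:3]-p[:3]);print("knob in head",d.round(4))
E
```

```text
filter [0.4932 0.065  0.006 ] -10.9
[[-0.2, 0.2], [0.3, 0.0], [0.0, -0.0], [-0.2, -0.0]]
head [ 0.6326 -0.3176  0.0871] -2.8
[[-0.8, -0.3], [0.6, 0.5], [-0.1, -0.0], [-0.2, -0.1], [0.2, -0.2], [0.1, 0.3], [0.0, -0.4]]
knob [ 0.5494 -0.242   0.1912] [[0.0, -0.0], [-0.0, 0.0]]
knob in head [[-0.0868  0.0714  0.104 ]]
```

step_arm([
  [-0.08,0.416,1,0,-0.172],
  [-0.08,0.416,1,0,-0.172],
  [-0.08,0.416,1,0,-0.172],
  [-0.08,0.416,1,0,-0.172],
  [-0.08,0.416,1,0,-0.172],
  [-0.08,0.416,1,0,-0.172],
  [-0.08,0.416,1,0,-0.172],
  [-0.08,0.416,1,0,-0.172],
])

```text
time_s: 0.9
position: [0.3191, -0.3373, 0.2307]
tcp_rot: [[0.982, -0.187, 0.0], [-0.187, -0.982, -0.001], [0.0, 0.001, -1.0]]
force: [-0.1, 0.1, -1.0]
opening: 0.476
grasp_force: 0.0
```

step_arm([
  [-0.08,0.416,1,0,0],
  [-0.08,0.416,1,0,0],
  [-0.08,0.416,1,0,0],
  [-0.08,0.416,1,0,0],
  [-0.08,0.416,1,0,0],
  [-0.08,0.416,1,0,0],
  [-0.08,0.416,1,0,0],
])

```text
time_s: 1.6
position: [0.4242, -0.0863, 0.2305]
tcp_rot: [[0.983, -0.186, 0.001], [-0.186, -0.983, -0.0], [0.001, 0.0, -1.0]]
force: [0.4, -1.0, -0.3]
opening: 0.458
grasp_force: 0.0
```

step_arm([
  [-0.08,0.25,0.614,-0.4,0],
  [-0.08,0.25,0.614,-0.4,0],
  [-0.08,0.25,0.614,-0.4,0],
  [-0.08,0.25,0.614,-0.4,0],
  [-0.08,0.25,0.614,-0.6,0],
  [-0.08,0.25,0.614,-0.6,0],
  [-0.08,0.25,0.614,-0.6,0],
  [-0.08,0.25,0.614,-0.6,0],
])

```text
time_s: 2.4
position: [0.487, 0.0649, 0.0827]
tcp_rot: [[0.982, -0.191, 0.004], [-0.191, -0.982, -0.001], [0.004, -0.0, -1.0]]
force: [-0.2, -0.6, -0.2]
opening: 0.456
grasp_force: 0.0
```

```bash
python3 - <<'E'
from rig import *
import cv2,numpy as np
s=capture("scene")["color"][:,:,::-1];t=capture("top")["color"][:,:,::-1]
cv2.imwrite("pics/s1.png",s);cv2.imwrite("pics/t1.png",t)
print(read_state()["position"])
def cr(i,x,y,w,h,k):
    o=np.ascontiguousarray(cv2.resize(i[y:y+h,x:x+w],None,fx=k,fy=k,interpolation=cv2.INTER_CUBIC))
    for a in range(0,w,10): cv2.line(o,(a*k,0),(a*k,4 if (x+a)%50 else 14),(0,0,255),1)
    for a in range(0,h,10): cv2.line(o,(0,a*k),(4 if (y+a)%50 else 14,a*k),(0,0,255),1)
    return o
m=np.vstack([np.hstack([cr(s,230,190,80,60,5),cr(s,380,180,80,60,5)]),np.hstack([cr(t,240,190,80,60,5),cr(t,360,130,80,60,5)])])
cv2.imwrite("pics/m1.png",m)
E
```

```text
[0.48719497 0.06523167 0.08347011]
```

View pics/m1.png

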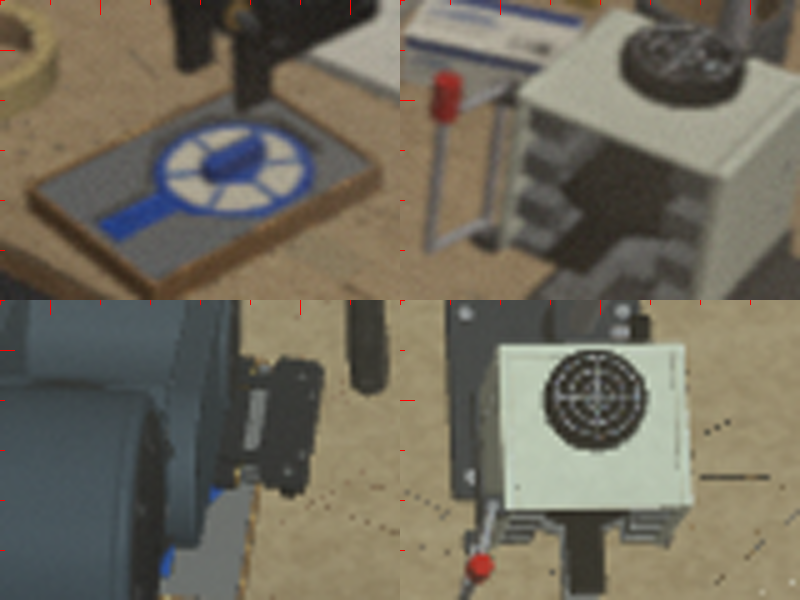

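The open fingers hang over the disc near (275,205) in the scene view, straddling the rib. The housing is unchanged. Next I descend, close, lift.

step_arm([
  [-0.08,0,0,-0.12,0],
  [-0.08,0,0,-0.2,0],
  [-0.08,0,0,-0.228,0],
  [-0.08,0,0,-0.228,0],
  [-0.08,0,0,-0.228,0],
  [-0.08,0,0,-0.228,0],
])

```text
time_s: 3.1
position: [0.4862, 0.0665, 0.0249]
tcp_rot: [[0.982, -0.189, 0.003], [-0.189, -0.982, -0.0], [0.003, -0.0, -1.0]]
force: [0.1, 0.3, 0.7]
opening: 0.46
grasp_force: 0.0
```

step_arm([
  [-0.9,0,0,0,0],
  [-0.9,0,0,0,0],
  [-0.9,0,0,0,0],
  [-0.9,0,0,0,0],
  [-0.9,0,0,0,0],
  [-0.9,0,0,0,0],
  [-0.9,0,0,0,0],
])

```text
time_s: 3.8
position: [0.4853, 0.0667, 0.0236]
tcp_rot: [[0.982, -0.188, 0.0], [-0.188, -0.982, 0.0], [0.0, -0.0, -1.0]]
force: [-0.6, 1.2, 0.1]
opening: 0.137
grasp_force: 30.0
```

step_arm([
  [-0.9,0,0,0.06,0],
  [-0.9,0,0,0.12,0],
  [-0.9,0,0,0.25,0],
  [-0.9,0,0,0.3,0],
  [-0.9,0.01,-0.2,0.3,0.02],
  [-0.9,0.026,-0.4,0.3,0.045],
  [-0.9,0.026,-0.6,0.3,0.045],
  [-0.9,0.026,-0.75,0.3,0.045],
  [-0.9,0.026,-0.806,0.3,0.045],
  [-0.9,0.026,-0.806,0.25,0.045],
  [-0.9,0.026,-0.806,0.15,0.045],
  [-0.9,0.026,-0.806,0.06,0.045],
  [-0.9,0.026,-0.806,0.06,0.045],
  [-0.9,0.026,-0.806,0.06,0.045],
])

```text
time_s: 5.2
position: [0.4909, -0.1329, 0.0378]
tcp_rot: [[0.999, -0.046, -0.003], [-0.046, -0.999, 0.002], [-0.003, -0.002, -1.0]]
force: [0.2, -0.0, -1.4]
opening: 0.136
grasp_force: 30.0
```

```bash
python3 - <<'E'
from rig import *
import cv2,numpy as np
s=capture("scene")["color"][:,:,::-1]
cv2.imwrite("pics/s2.png",s)
st=read_state();print(st["position"],st["force"],st["moment"])
cv2.imwrite("pics/m2.png",cv2.resize(s[170:290,260:420],None,fx=5,fy=5,interpolation=cv2.INTER_CUBIC))
E
```

```text
[ 0.49163984 -0.13352821  0.03856591] [ 1.08783734  0.68491404 -0.04886346] [ 0.01960631  0.01189103 -0.01316299]
```

View pics/m2.png

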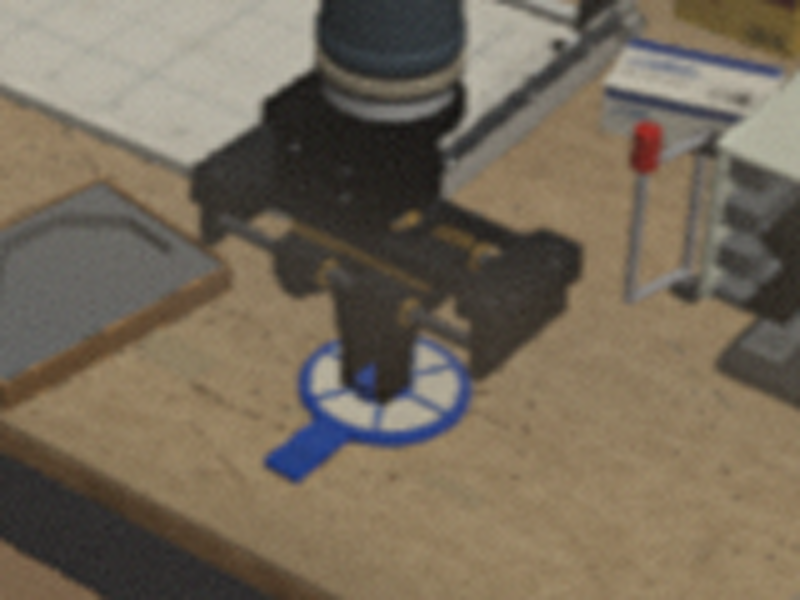

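step_arm([
  [-0.9,0,0,-0.05,0],
  [-0.9,0,0,-0.082,0],
  [-0.9,0,0,-0.082,0],
  [-0.9,0,0,-0.082,0],
  [-0.08,0,0,-0.082,0],
  [-0.08,0,0,-0.082,0],
  [-0.08,0,0,-0.082,0],
  [-0.08,0,0,-0.082,0],
  [-0.08,0,0,0,0],
  [-0.08,0,0,0.12,0],
  [-0.08,0,0,0.16,0],
  [-0.08,-0.12,0.006,0.16,0],
  [-0.08,-0.248,0.012,0.16,0],
  [-0.08,-0.248,0.012,0.16,0],
  [-0.08,-0.248,0.012,0.16,0],
])

```text
time_s: 6.75
position: [0.4296, -0.132, 0.0785]
tcp_rot: [[0.999, -0.049, 0.0], [-0.049, -0.999, -0.0], [0.0, 0.0, -1.0]]
force: [0.6, -0.3, -0.0]
opening: 0.463
grasp_force: 0.0
```

```bash
python3 - <<'E'
from rig import *
import cv2,numpy as np
s=capture("scene")["color"][:,:,::-1]
cv2.imwrite("pics/s3.png",s)
st=read_state();print(st["position"],st["force"],st["opening"])
cv2.imwrite("pics/m3.png",cv2.resize(s[210:290,280:380],None,fx=7,fy=7,interpolation=cv2.INTER_CUBIC))
E
```

```text
[ 0.43082142 -0.13254475  0.07855453] [ 0.3436109  -1.08518875 -0.78860897] 0.45662932987100224
```

View pics/m3.png

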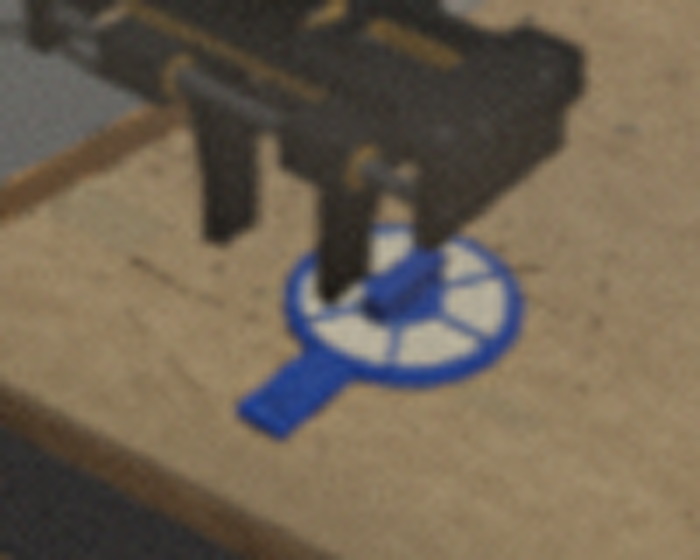

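The filter lies flat. In the crop the disc centre is near (404,306) and the tab end near (262,422).

```bash
python3 - <<'E'
from fit import *
S=lambda a,b:np.array([280+a/7,210+b/7])-.43
p,r=fit([("scene",[0,0,.006],S(404.5,306)),("scene",[-.086,0,.006],S(261,421))],[.5,-.13,0,0],0.)
print(p[:3].round(4),np.degrees(p[3]).round(1),r.round(1).tolist());print("tabpt",pose(p,[-.07,0,.003]).round(4))
E
```

```text
[ 0.4981 -0.1384  0.    ] -2.9 [[0.2, -0.5], [-0.2, 0.4]]
tabpt [[ 0.4282 -0.1348  0.003 ]]
```

step_arm([
  [-0.08,-0.008,-0.008,-0.15,0],
  [-0.08,-0.008,-0.008,-0.25,0],
  [-0.08,-0.008,-0.008,-0.276,0],
  [-0.08,-0.008,-0.008,-0.276,0],
  [-0.08,-0.008,-0.008,-0.276,0],
  [-0.08,-0.008,-0.008,-0.276,0],
  [-0.75,-0.008,-0.008,-0.276,0],
  [-0.75,-0.008,-0.008,-0.276,0],
  [-0.75,-0.008,-0.008,-0.276,0],
  [-0.75,-0.008,-0.008,-0.276,0],
  [-0.75,-0.008,-0.008,-0.276,0],
  [-0.75,-0.008,-0.008,-0.276,0],
])

```text
time_s: 8.0
position: [0.4279, -0.1339, 0.0097]
tcp_rot: [[0.999, -0.048, 0.0], [-0.048, -0.999, -0.0], [0.0, 0.0, -1.0]]
force: [-0.0, 0.6, 2.9]
opening: 0.247
grasp_force: 29.9
```

step_arm([
  [-0.75,0,0,0.08,0],
  [-0.75,0,0,0.2,0],
  [-0.75,-0.05,0,0.35,0],
  [-0.75,-0.112,0,0.5,0],
  [-0.75,-0.112,0,0.6,0],
  [-0.75,-0.112,-0.1,0.6,0],
  [-0.75,-0.112,-0.25,0.6,0],
  [-0.75,-0.112,-0.4,0.6,0],
  [-0.75,-0.112,-0.55,0.6,0],
  [-0.75,-0.112,-0.66,0.6,0],
  [-0.75,-0.112,-0.7,0.6,0],
  [-0.75,-0.05,-0.7,0.6,0],
  [-0.75,0.03,-0.7,0.6,0],
  [-0.75,0.08,-0.7,0.6,0],
  [-0.75,0.08,-0.7,0.6,0],
  [-0.75,0.08,-0.7,0.6,0],
  [-0.75,0.08,-0.7,0.6,0],
])

```text
time_s: 9.7
position: [0.4471, -0.3078, 0.1593]
tcp_rot: [[0.999, -0.047, -0.001], [-0.047, -0.999, 0.001], [-0.001, -0.001, -1.0]]
force: [0.5, 0.7, -0.3]
opening: 0.245
grasp_force: 29.9
```

```bash
python3 - <<'E'
from rig import *
import cv2,numpy as np
s=capture("scene")["color"][:,:,::-1];t=capture("top")["color"][:,:,::-1]
cv2.imwrite("pics/s4.png",s);cv2.imwrite("pics/t4.png",t)
st=read_state();print(st["position"],st["force"],st["opening"])
a=cv2.resize(s[180:260,360:470],None,fx=7,fy=7,interpolation=cv2.INTER_CUBIC)
cv2.imwrite("pics/m4.png",a)
E
```

```text
[ 0.44715036 -0.308421    0.15949972] [-0.09937427 -0.95602166 -0.92192204] 0.24193628449864052
```

View pics/m4.png

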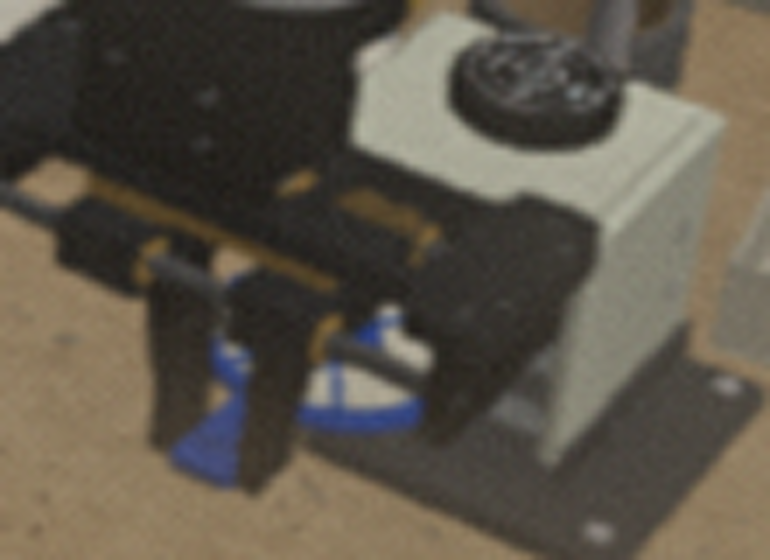

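```bash
python3 - <<'E'
from fit import *
H=lambda a,b:np.array([380+(a-400)/5,180+b/5])-.4
U=lambda a,b:np.array([360+(a-400)/5,130+(b-300)/5])-.4
N=lambda a,b:np.array([360+a/7,180+b/7])-.43
f,b,w,h=-.048,.052,.0555,.091
obs=[("scene",[f,w,h],H(519,95)),("scene",[f,-w,h],H(724,178)),("scene",[b,w,h],H(617,10)),("scene",[b,-w,h],N(723,119)),("scene",[f,-w,0],N(550,466)),
("top",[b,w,h],U(498,345)),("top",[b,-w,h],U(684,345)),("top",[f,-w,h],U(692,506)),("top",[f,w,h],U(502,510))]
p,r=fit(obs,[.7,-.3,.1,0])
print("head",p[:3].round(4),np.degrees(p[3]).round(1));print(r.round(1).tolist())
for nm in("scene","top"):
    o=[x for x in obs if x[0]==nm]; q,_=fit(o,p); print(nm,q[:3].round(4),np.degrees(q[3]).round(1))
a=np.radians(np.arange(0,360,10)); t=np.array([.4475,-.3083,.1498])
y=np.radians(-2.8)
C=np.c_[.07+.045*np.cos(a),.045*np.sin(a),0*a]
uv=(proj("scene",pose(np.r_[t,y],C))-[360,180]+.43)*7
print("disc bottom edge",uv[uv[:,1].argsort()[-4:]].round(0).tolist())
print("tab end",((proj("scene",pose(np.r_[t,y],[[-.016,.011,0],[-.016,-.011,0],[-.016,-.011,.006]]))-[360,180]+.43)*7).round(0).tolist())
E
```

```text
head [ 0.6321 -0.317   0.0878] -2.8
[[-1.0, -0.5], [0.3, 0.2], [-0.4, -0.2], [0.7, 0.3], [0.6, 0.3], [-0.3, -0.0], [0.0, -0.1], [-0.0, 0.4], [-0.1, -0.3]]
scene [ 0.6496 -0.3109  0.0755] -2.9
top [ 0.6344 -0.3188  0.0802] -2.6
disc bottom edge [[308.0, 434.0], [383.0, 437.0], [333.0, 438.0], [358.0, 439.0]]
tab end [[162.0, 467.0], [223.0, 497.0], [225.0, 482.0]]
```

step_arm([
  [-0.75,0.04,0,0,0],
  [-0.75,0.08,-0.002,0,0],
  [-0.75,0.11,-0.003,0,0],
  [-0.75,0.14,-0.005,0,0],
  [-0.75,0.16,-0.006,0,0],
  [-0.75,0.16,-0.006,0,0],
])

```text
time_s: 10.4
position: [0.4888, -0.3106, 0.1595]
tcp_rot: [[0.999, -0.048, 0.001], [-0.048, -0.999, -0.0], [0.001, 0.0, -1.0]]
force: [-0.2, -0.6, -0.4]
opening: 0.245
grasp_force: 29.9
```

```bash
python3 - <<'E'
from rig import *
import cv2,numpy as np
s=capture("scene")["color"][:,:,::-1];t=capture("top")["color"][:,:,::-1]
cv2.imwrite("pics/s5.png",s);cv2.imwrite("pics/t5.png",t)
st=read_state();print(st["position"],st["force"],st["moment"])
a=cv2.resize(s[180:260,370:450],None,fx=5,fy=5,interpolation=cv2.INTER_CUBIC)
b=cv2.resize(t[130:210,360:440],None,fx=5,fy=5,interpolation=cv2.INTER_CUBIC)
cv2.imwrite("pics/m5.png",np.hstack([a,b]))
E
```

```text
[ 0.48782076 -0.31026752  0.15941338] [-0.44415155 -0.03235862 -0.03583225] [-0.01166182 -0.00135312 -0.02947766]
```

View pics/m5.png

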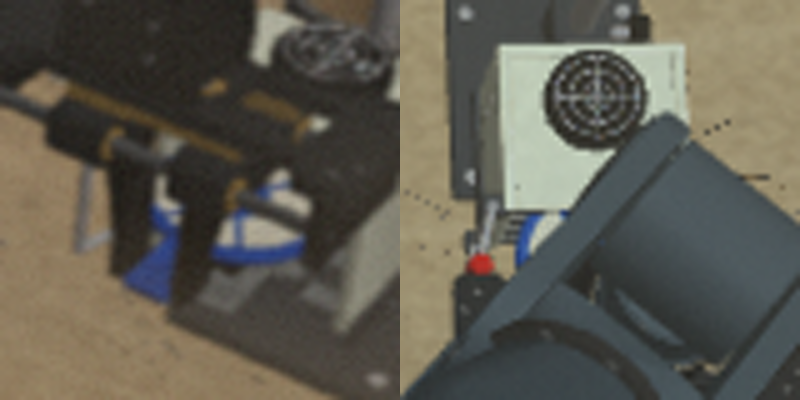

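The disc's leading edge is about 20 mm inside the housing with no contact force. I'll carry on.

step_arm([
  [-0.75,0.03,-0.001,0,0],
  [-0.75,0.06,-0.003,0,0],
  [-0.75,0.09,-0.004,0,0],
  [-0.75,0.12,-0.006,0,0],
  [-0.75,0.14,-0.007,0,0],
  [-0.75,0.14,-0.007,0,0],
])

```text
time_s: 11.1
position: [0.5238, -0.3123, 0.1595]
tcp_rot: [[0.999, -0.048, 0.001], [-0.048, -0.999, -0.0], [0.001, 0.0, -1.0]]
force: [0.1, -0.4, -0.9]
opening: 0.247
grasp_force: 29.9
```

step_arm([
  [-0.75,0.03,-0.001,0,0],
  [-0.75,0.06,-0.003,0,0],
  [-0.75,0.09,-0.004,0,0],
  [-0.75,0.11,-0.005,0,0],
  [-0.75,0.12,-0.006,0,0],
  [-0.75,0.12,-0.006,0,0],
])

```text
time_s: 11.7
position: [0.5533, -0.3136, 0.1595]
tcp_rot: [[0.999, -0.048, 0.0], [-0.048, -0.999, -0.0], [0.0, 0.0, -1.0]]
force: [-0.0, -0.4, -1.2]
opening: 0.249
grasp_force: 29.9
```

step_arm([
  [-0.75,0.01,0,0,0],
  [-0.75,0.018,-0.001,0,0],
  [-0.75,0.024,-0.001,0,0],
  [-0.75,0.024,-0.001,0,0],
  [-0.75,0.024,-0.001,0,0],
])

```text
time_s: 12.2
position: [0.5588, -0.3139, 0.1596]
tcp_rot: [[0.999, -0.048, 0.0], [-0.048, -0.999, -0.0], [0.0, 0.0, -1.0]]
force: [-0.9, 0.1, -1.0]
opening: 0.242
grasp_force: 29.9
```

Next I creep on until the back wall is felt.

step_arm([
  [-0.75,0.006,0,0,0],
  [-0.75,0.012,-0.001,0,0],
  [-0.75,0.012,-0.001,0,0],
])

```text
time_s: 12.5
position: [0.5595, -0.3137, 0.1592]
tcp_rot: [[0.999, -0.048, -0.006], [-0.048, -0.999, 0.002], [-0.006, -0.001, -1.0]]
force: [-6.9, 0.1, 2.2]
opening: 0.244
grasp_force: 29.9
```

step_arm([
  [-0.75,0.004,0,0,0],
  [-0.75,0.008,0,0,0],
  [-0.75,0.008,0,0,0],
])

```text
time_s: 12.8
position: [0.5596, -0.3136, 0.1591]
tcp_rot: [[0.999, -0.047, -0.01], [-0.047, -0.999, 0.002], [-0.01, -0.002, -1.0]]
force: [-9.7, -0.3, 4.2]
opening: 0.248
grasp_force: 29.9
```

step_arm([
  [-0.75,-0.014,0,0,0],
  [-0.75,-0.014,0,-0.006,0],
  [-0.75,-0.014,0,-0.01,0],
  [-0.75,-0.014,0,-0.01,0],
])

```text
time_s: 13.2
position: [0.5594, -0.3141, 0.1575]
tcp_rot: [[0.999, -0.048, -0.002], [-0.048, -0.999, 0.0], [-0.002, -0.0, -1.0]]
force: [-6.5, -0.3, 5.3]
opening: 0.24
grasp_force: 29.9
```

step_arm([
  [-0.22,0,0,0,0],
  [-0.22,0,0,0,0],
  [-0.22,0,0,0,0],
  [-0.22,0,0,0,0],
  [-0.22,0,0,0.1,0],
  [-0.22,0,0,0.25,0],
  [-0.22,-0.15,0,0.38,0],
  [-0.22,-0.3,0.1,0.38,0],
  [-0.22,-0.45,0.3,0.38,0],
  [-0.22,-0.5,0.45,0.38,0],
  [-0.22,-0.5,0.45,0.38,0],
])

```text
time_s: 14.3
position: [0.4307, -0.1954, 0.2514]
tcp_rot: [[0.999, -0.046, -0.005], [-0.046, -0.999, 0.006], [-0.006, -0.006, -1.0]]
force: [0.2, 0.3, -0.3]
opening: 0.393
grasp_force: 0.0
```

```bash
python3 - <<'E'
from rig import *
import cv2,numpy as np
s=capture("scene")["color"][:,:,::-1];t=capture("top")["color"][:,:,::-1]
cv2.imwrite("pics/s6.png",s);cv2.imwrite("pics/t6.png",t)
st=read_state();print(st["position"],st["force"],st["joint_positions"])
a=cv2.resize(s[180:260,370:450],None,fx=5,fy=5,interpolation=cv2.INTER_CUBIC)
b=cv2.resize(t[130:210,360:440],None,fx=5,fy=5,interpolation=cv2.INTER_CUBIC)
cv2.imwrite("pics/m6.png",np.hstack([a,b]))
E
```

```text
[ 0.43539856 -0.20092414  0.25255323] [-0.80808801 -0.94190988  0.16273164] [-3.81588073e+01  1.72837761e+01  1.00912124e+02  4.62536376e-03
  6.17101702e+01  5.45137456e+01]
```

View pics/m6.png

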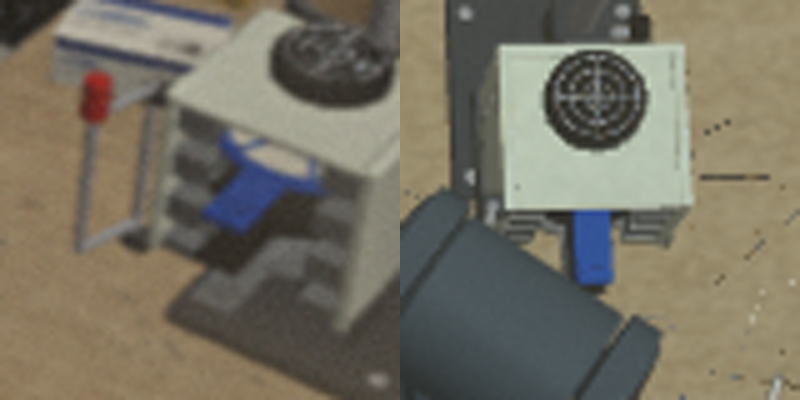

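```bash
python3 - <<'E'
from fit import *
N=lambda a,b:np.array([370+a/5,180+b/5])-.4
V=lambda a,b:np.array([360+(a-400)/5,130+b/5])-.4
p=np.r_[.6321,-.3170,.0878,np.radians(-2.8)]
k,r=fit([("scene",[0,0,-.002],N(97,97)),("top",[0,0,.004],np.array([375.6,182.8]))],[.6,-.25,.19,0],.1898);print("knob",k.round(4),r.round(1).tolist())
inv=lambda P:((np.atleast_2d(P)-p[:3])@np.array([[np.cos(p[3]),-np.sin(p[3]),0],[np.sin(p[3]),np.cos(p[3]),0],[0,0,1]]))
kl=inv(k[:3]);print("knob local",kl.round(4))
for hx,hy in((-.048,.0555),(-.052,.0555),(-.052,.0515),(-.05,.059)):
    h=pose(p,[hx,hy,.099])[0]; print((hx,hy),"dist",np.linalg.norm(k[:2]-h[:2]).round(4),"scene",((proj("scene",h)[0]-[370,180]+.4)*5).round(),"top",((proj("top",h)[0]-[360,130]+.4)*5+[400,0]).round())
for d in(0,-.005):print("tab end pred",((proj("top",pose(p,[-.086+d,0,.066]))-[360,130]+.4)*5+[400,0]).round(),((proj("scene",pose(p,[[-.086+d,.011,.066],[-.086+d,-.011,.066]]))-[370,180]+.4)*5).round().tolist())
E
```

```text
knob [ 0.5503 -0.242   0.1898  0.    ] [[-0.1, 0.3], [-0.1, -0.2]]
knob local [[-0.0854  0.0709  0.102 ]]
(-0.048, 0.0555) dist 0.0404 scene [166.  79.] top [503. 205.]
(-0.052, 0.0555) dist 0.0367 scene [161.  82.] top [503. 212.]
(-0.052, 0.0515) dist 0.0386 scene [169.  85.] top [510. 212.]
(-0.05, 0.059) dist 0.0373 scene [157.  78.] top [497. 208.]
tab end pred [[592. 282.]] [[199.0, 206.0], [241.0, 224.0]]
tab end pred [[592. 290.]] [[194.0, 211.0], [236.0, 229.0]]
```

The blue filter is home: its tab end is at (593,283) in the right-hand crop, against (592,282) predicted. Next is the bar, by its knob.

step_arm([
  [-0.31,0.15,-0.05,0,-0.04],
  [-0.31,0.3,-0.1,0,-0.08],
  [-0.31,0.42,-0.15,0,-0.106],
  [-0.31,0.46,-0.16,0,-0.106],
  [-0.31,0.46,-0.16,0,-0.106],
  [-0.31,0.46,-0.16,0,-0.106],
  [-0.31,0.46,-0.16,-0.1,-0.106],
  [-0.31,0.46,-0.16,-0.18,-0.106],
  [-0.31,0.46,-0.16,-0.22,-0.106],
  [-0.31,0.46,-0.16,-0.238,-0.106],
  [-0.31,0.46,-0.16,-0.238,-0.106],
  [-0.31,0.46,-0.16,-0.238,-0.106],
])

```text
time_s: 15.6
position: [0.5507, -0.242, 0.1935]
tcp_rot: [[0.928, -0.372, 0.001], [-0.372, -0.928, -0.001], [0.002, 0.0, -1.0]]
force: [0.5, 0.1, 0.8]
opening: 0.35
grasp_force: 0.0
```

step_arm([
  [-0.9,0,0,0,0],
  [-0.9,0,0,0,0],
  [-0.9,0,0,0,0],
  [-0.9,0,0,0,0],
  [-0.9,0,0,0,0],
])

```text
time_s: 16.1
position: [0.5505, -0.2418, 0.193]
tcp_rot: [[0.928, -0.372, 0.001], [-0.372, -0.928, -0.0], [0.001, 0.0, -1.0]]
force: [-0.4, -0.3, 2.7]
opening: 0.146
grasp_force: 30.0
```

```bash
python3 - <<'E'
from fit import *
p=np.r_[.6321,-.3170,.0878,np.radians(-2.8)]
c=np.array([.4355+.115,-.2018-.04])
h=pose(p,[-.048,.058,0])[0,:2]
v=c-h; print(np.linalg.norm(v),np.degrees(np.arctan2(*v[::-1])))
v=v/np.linalg.norm(v)*.040; h=c-v
for a in range(6,115,6):
    t=np.radians(a); R=np.array([[np.cos(t),-np.sin(t)],[np.sin(t),np.cos(t)]])
    d=(R@v-v)/.25; print(d.round(3).tolist(),round(a/180,3))
E
```

```text
0.039424645440818015 157.75570353935646
[-0.006, -0.016] 0.033
[-0.009, -0.032] 0.067
[-0.011, -0.049] 0.1
[-0.012, -0.065] 0.133
[-0.01, -0.082] 0.167
[-0.007, -0.099] 0.2
[-0.002, -0.115] 0.233
[0.004, -0.13] 0.267
[0.012, -0.145] 0.3
[0.022, -0.159] 0.333
[0.033, -0.171] 0.367
[0.045, -0.183] 0.4
[0.058, -0.193] 0.433
[0.072, -0.202] 0.467
[0.088, -0.209] 0.5
[0.103, -0.214] 0.533
[0.12, -0.218] 0.567
[0.136, -0.22] 0.6
[0.153, -0.22] 0.633
```

step_arm([
  [-0.9,-0.006,-0.016,0,0.033],
  [-0.9,-0.009,-0.032,0,0.067],
  [-0.9,-0.011,-0.049,0,0.1],
  [-0.9,-0.012,-0.065,0,0.133],
  [-0.9,-0.01,-0.082,0,0.167],
  [-0.9,-0.007,-0.099,0,0.2],
  [-0.9,-0.007,-0.099,0,0.2],
])

```text
time_s: 16.8
position: [0.5513, -0.2663, 0.1931]
tcp_rot: [[0.969, 0.245, 0.006], [0.245, -0.969, 0.0], [0.006, 0.001, -1.0]]
force: [5.1, 1.7, -0.5]
opening: 0.148
grasp_force: 30.0
```

```bash
python3 - <<'E'
from rig import *
import cv2,numpy as np
from fit import proj
out=[]
for n in("scene","top"):
    im=capture(n)["color"];cv2.imwrite(f"pics/{n}7.png",im[:,:,::-1])
    r,g,b=[im[:,:,i].astype(int) for i in range(3)]
    m=(r>110)&(g<r*.45)&(b<r*.45)
    u=proj(n,[[.548,-.266,.19]])[0];y,x=np.nonzero(m);k=np.hypot(x-u[0],y-u[1])<14
    print(n,u.round(1),k.sum(),x[k].mean() if k.any() else 0,y[k].mean() if k.any() else 0)
st=read_state();print(st["position"],st["force"],st["opening"])
E
```

```text
scene [397.6 202.4] 20 398.55 201.1
top [383.8 183.3] 0 0 0
[ 0.55127193 -0.2662171   0.19309055] [ 4.44017201  2.26117829 -1.16966655] 0.1461858668740583
```

step_arm([
  [-0.9,0.013,-0.016,0,0.033],
  [-0.9,0.021,-0.031,0,0.067],
  [-0.9,0.029,-0.046,0,0.1],
  [-0.9,0.039,-0.06,0,0.133],
  [-0.9,0.05,-0.072,0,0.167],
  [-0.9,0.062,-0.084,0,0.2],
  [-0.9,0.075,-0.094,0,0.233],
  [-0.9,0.089,-0.103,0,0.267],
  [-0.9,0.105,-0.11,0,0.3],
  [-0.9,0.12,-0.115,0,0.333],
  [-0.9,0.137,-0.119,0,0.367],
  [-0.9,0.137,-0.119,0,0.367],
])

```text
time_s: 18.1
position: [0.5845, -0.2916, 0.193]
tcp_rot: [[0.168, 0.986, 0.002], [0.986, -0.168, 0.008], [0.008, 0.001, -1.0]]
force: [3.7, 9.3, 4.9]
opening: 0.148
grasp_force: 30.0
```

step_arm([
  [-0.9,0.01,0.007,0,0.01],
  [-0.9,0.02,0.013,0,0.02],
  [-0.9,0.02,0.013,0,0.02],
  [-0.9,0.02,0.013,0,0.02],
])

```text
time_s: 18.5
position: [0.5866, -0.2916, 0.193]
tcp_rot: [[0.107, 0.994, -0.003], [0.994, -0.107, 0.003], [0.002, -0.003, -1.0]]
force: [-3.4, 3.6, 5.8]
opening: 0.15
grasp_force: 30.0
```

The bar is at its stop. I release, retreat and check.

step_arm([
  [-0.5,0,0,0,0],
  [-0.5,0,0,0,0],
  [-0.5,0,0,0,0],
  [-0.5,0,0,0.08,0],
  [-0.5,0,0,0.2,0],
  [-0.5,-0.1,0.1,0.3,0],
  [-0.5,-0.3,0.3,0.3,0],
  [-0.5,-0.45,0.5,0.3,0],
  [-0.5,-0.55,0.7,0.3,0],
  [-0.5,-0.55,0.8,0.3,0],
  [-0.5,-0.55,0.8,0.3,0],
])

```text
time_s: 19.6
position: [0.4468, -0.0888, 0.2672]
tcp_rot: [[0.105, 0.994, -0.003], [0.994, -0.105, 0.002], [0.002, -0.004, -1.0]]
force: [-0.9, 0.3, -0.6]
opening: 0.253
grasp_force: 0.0
```

```bash
python3 - <<'E'
from rig import *
import cv2,numpy as np
s=capture("scene")["color"][:,:,::-1];t=capture("top")["color"][:,:,::-1]
st=read_state();print(st["time_s"],st["position"],st["force"])
a=cv2.resize(s[180:260,370:450],None,fx=5,fy=5,interpolation=cv2.INTER_CUBIC)
b=cv2.resize(t[130:210,360:440],None,fx=5,fy=5,interpolation=cv2.INTER_CUBIC)
cv2.imwrite("pics/m8.png",np.hstack([a,b]))
E
```

```text
19.7 [ 0.44988114 -0.0917497   0.26782218] [ 0.54535643 -0.60761187  0.57863644]
```

View pics/m8.png

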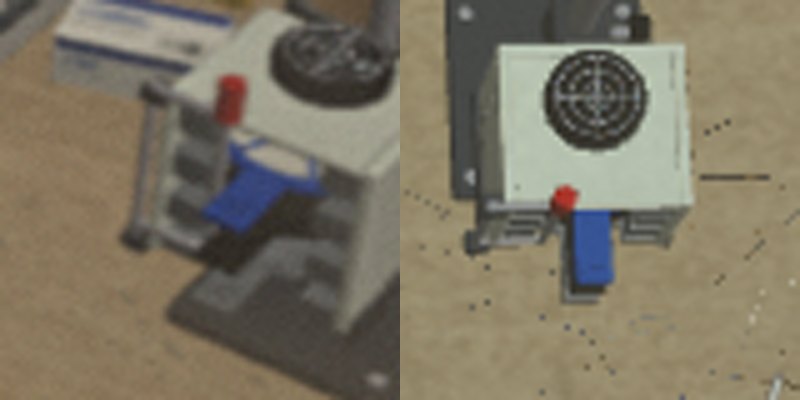

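The bar lies along the housing front with its knob at (565,200) in the top crop. The blue tab is straight and home at (593,283), and the lower tabs are still visible beneath it.

```bash
python3 -c "
from rig import *
print(hand_in())"
```

```text
the job is handed in; nothing more can be done
None
```

I handed the job in at about 20 s of the 67 s allowed: the new filter is in the top slot against the back wall, the bar is shut to its stop, and the last picture shows both in place; the hand-in gave no verdict.

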